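Load a brass washer into a sprung nest on the tip of a flat tool

ROBOT

A 7-joint arm with a two-finger parallel gripper is mounted at the origin on the work surface. World frame = base frame: x ahead of the robot, y to its left, z up, the work surface at z = 0. Lengths are in m, angles in degrees, forces in N, time in s.
With the tool pointing down it reaches from about 0.425 to 0.875 m from the base axis. Payload 4.7 kg.
Tool frame: the origin (TCP) lies midway between the tips of the shut fingers; the grasp point (between the pads) lies 19 mm behind it (env.grip_depth is the distance from the TCP to the grasp point, in m); z points along the fingers, y is the line along which they close (so a half turn about z gives the same grasp; the last joint's range is limited). The gripper opens to 87 mm and grips with 3 to 60 N. Pads are 19 mm wide; open, the fingers measure 117 mm over their backs; the gripper's body (75 mm by 190 mm) begins 51 mm behind the grasp point.
Start: joints at [77.412, 18.392, -4.016, 83.108, 1.295, 78.541, -3.26], TCP at [0.151, -0.632, 0.223] pointing down, gripper open.
Joint ranges: [-163.93, 163.93], [-17.29, 119.83], [-79.2, 71.16], [3.27, 140.29], [-89.18, 269.18], [5.43, 117.66], [-154.24, 154.24]. Speed limits (degrees/s): [147.25, 147.25, 180, 180, 180, 180, 180].

INTERFACE

Orientations are given as [roll, pitch, yaw] about the fixed x, y, z axes, in that order (R = Rz(yaw) Ry(pitch) Rx(roll)).
In Python, from cell import get_obs, optics, env, nets gives the robot as it stands.
- The arm moves only by the shell command python3 -m creep 'ROWS' [FORCE]. ROWS is JSON, a list of rows, each an object of numbers: "wx", "wy", "wz": the turn, a rotation vector about the tool's x, y, z in degrees; "tx", "ty", "tz": the shift along the tool's x, y, z in mm; "gripper": the opening, from -1 (shut) to 1 (fully open). A call has 1 to 5 rows; each row is the pose to reach, as a shift and turn from the pose commanded when the call began, along the tool's axes at that moment; what a row does not reach only later rows make up. A row lasts 1/12 s, in which the tool goes at most 41.7 mm and 7.16 degrees, less where a joint would pass 70% of its speed; a pose out of reach is approached as far as the arm can. A call with a gripper value outside its range is refused whole. The fingers move at their own pace and stop on an object; FORCE is the grip in N (left out, the last holds). Time passes only in rows, so rows that repeat a pose let the fingers close. It gives the time, the measured TCP pose, the force, the opening and the grip force at its end, in the units of the state.
- get_obs(): the state, without advancing time (a new reading comes with each control period).
- optics.read_camera(name): name is "scene" or "top"; returns (picture, depth): 384x512x3 uint8, red, green, blue; 384x512 float32, m along the optical axis (not along the pixel's ray), 0 where there is no reading.
- optics.camera_info(name): a dict with "fovy" (degrees; the focal length in pixels is half the picture's height over the tangent of half this angle, whatever the lens; pixels are square), "cx", "cy" (the principal point, pixels), "k1" (the pictures are not rectified: a ray, as slopes to the right and down, at radius r is drawn at 1 + k1 r^2 times it, then the intrinsics apply), "R" (3x3) and "t" (3): a world point X has camera coordinates R X + t. Camera axes: x right, y down, z forward; pixel columns grow to the right and rows downward; lengths in m; the calibration is good to about 2 mm. A picture is of the moment at which its call begins. camera_info takes no time and is no camera call.
- env.sign_off(): hands the job in; it is judged then, once.
Trained networks look in the newest picture that a camera, given by its name, has taken for a name from the list of things; names that differ only in an ending like _2 or _b are one class to them, and where a whole thing is asked for, a point or a joint stands for the part that bears it (a point fixed in the world has none). Each returns a list of dicts, best first, with "confidence" (0 to 1); they miss things now and then, are a little off and sometimes report something else, mostly with a low value. They report only what shows in the picture. A call takes as long as a camera call.
- nets.look_for(query, camera): "point" ([x, y, z] in m, in world coordinates, good to about 4 mm: the middle of the surface that is visible of it).
- nets.place_of(query, camera): "point" ([x, y, z] in m, in world coordinates, good to about 4 mm: a listed point, or the origin of a listed thing).
The state is a dict: "time_s": time; "qpos": joint angles; "joint_velocities": joint speeds; "effort": joint torques, N m; "tool_pos": TCP position; "tool_rot": TCP orientation; "force": force on the tool from outside, world axes, zero at the start; "wrist_torque": the same for the moment, N m; "grip_width": finger opening in m; "grasp_force": force on a finger pad.
Only numpy, scipy, OpenCV 4.12 (cv2) and the standard library are available. Lean on these libraries where they do the work, as an engineer would, in place of code of your own. Each camera call takes 0.05 s, during which the arm holds its last target. There are 200 camera calls.

TASK

Pick up the flat loading tool by its red handle and carry the brass washer, lying loose and level on the tool's tip and never touched by the fingers, to the blue nest: bring it in from the open end of the slot, above the yellow catches, and push it lightly, just a few newtons, against the orange sprung stop. Ease off, lower it so that it lies flat and home on the rails between the catches and the stop, and draw the tool out along the slot from under it. Then set the tool back upright on its black mat and let go, leaving the other things on the bench alone.

Things in the scene. Friction and masses are not known exactly. Their poses are not given: they have to be found in the camera images.
- tool: Flat steel loading tool, 220 g, standing on the mat. Origin: underside, below the handle's middle; x along the blade to the tip, z up. Plate 3 mm thick: 46 mm wide from x = -38 to 36 mm, then a blade 18 mm wide to x = 111 mm. Two heel blocks 5 mm high on the blade (y 5 to 9 mm either side) have front faces at x = 75.6 mm: a washer pushed back slides until it touches both, its centre then at x = 97 mm.
- tool_grip (a point): Middle of the tool's red handle, at tool x = 0, y = 0, z = 50 mm. Handle bar along tool x, 64 mm long, 18 mm wide (y), from z = 38 to 62 mm, on a web 8 mm thick and 50 mm long. Grip it across y.
- washer: Brass washer, 44 mm outside and 16 mm inside diameter, 6 mm thick, about 60 g (varies), loose and flat on the tool's tip, its centre at tool x = 97.5 to 100 mm, overhanging the tip by some 8 mm. Origin: centre of its underside, z up.
- nest: Blue nest fixed to the bench. Origin at bench height on its middle line; x points from the open front inwards (the tool enters along +x), z up. Two rails, flat tops at z = 40 mm, each 30 mm wide, from x = -42 to 64 mm, and between them a slot 26 mm wide (y = -13 to 13 mm) for the blade, open at the front and above, floor at z = 18 mm. The rails carry a carriage (see nest_pocket).
- nest_pocket (a point): Point on the nest at x = 0, z = 40 mm: the washer's seat at setting s = 0. An aluminium carriage with two yellow catches and the orange stop is locked at s = -13 to 13 mm along nest x, new each time and NOT measured: feel for the stop with the washer. At setting s the seated washer's centre is at x = s, with 1 mm play either way; less far in, it lands on the catches.
- nest_front (a point): Point on the nest at x = -42, y = 0, z = 40 mm: open front end of the slot. Catches: beside the slot (y beyond 13 mm), 5 mm thick, front face at x = s - 23.75 mm, tops at z = 44.5 mm; carry the washer's underside at least 1 mm above them. Behind the stop (z up to 64 mm) nothing needs to be reached.
- nest_back (a point): Point on the nest at x = 64, y = 0, z = 40 mm: back end. The orange stop is 30 mm wide, z = 40.5 to 62 mm, face at x = s + 23 mm. It is sprung along x: 2.5 N per mm, no preload, travel 6 mm, then hard. A washer still pressed on it hangs by friction and tips when lowered: ease back first, by the spring's travel plus 1 mm.
- mat: Black rubber mat fixed to the bench, 210 x 110 x 4 mm. Origin: centre of its underside; x along its long side, z up. The tool stands on it at mat x = -55 to -45 mm, y within 8 mm of the middle, pointing along mat +x within 0.12 rad.
- spare: Bystander: steel washer, 34 mm diameter, 4 mm thick, on the bench. Origin: centre of underside.
- nut: Bystander: dark hexagon nut, 30 mm wide, 13 mm high. Origin: centre of underside.
- socket: Bystander: steel socket, 28 mm diameter, 38 mm high. Origin: centre of underside.
- jar: Bystander: amber jar, 60 mm diameter, 85 mm high. Origin: centre of underside.
- can: Bystander: red can, 60 mm diameter, 170 mm high. Origin: centre of underside.
- driver: Bystander: yellow-handled screwdriver lying flat. Origin: its middle, underside.

How it is judged:
By the outcome, as a careful person would: the job done as asked, in the order asked, and still so for the second after the job is handed in, with the robot touching nothing.
It also fails if it takes over 64 s, if anything falls off the work surface, if the arm or the gripper's body presses on something with over 40 N, if the wrist force passes 120 N, or if a joint passes its speed limit or range.

## Working session

There is one attempt and no reset: what is moved stays moved. The work goes in short steps, Python scripts to look and compute and a shell command to move; the robot and the scene stay as the last step left them, time stands still between calls to the robot, and variables do not carry over. Pictures are saved under pics/ and viewed, at most 10 in all, crops included, and the job is handed in when it is done.

```bash
mkdir -p pics; ls; python3 - <<'E'
from cell import get_obs, optics, env, nets
import cv2
for c in ("scene","top"):
    p,d=optics.read_camera(c); cv2.imwrite(f"pics/{c}0.png",cv2.cvtColor(p,cv2.COLOR_RGB2BGR))
    for q in ("tool","tool_grip","washer","nest","nest_pocket","nest_front","nest_back","mat","spare","nut","socket","jar","can","driver"):
        r=nets.place_of(q,c)
        print(c,q,[([round(v,4) for v in a["point"]],round(a["confidence"],2)) for a in r[:2]])
    i=optics.camera_info(c); print({k:i[k] for k in i})
print(get_obs(),env.grip_depth)
E
```

```text
pics
scene tool [([0.5703, -0.1516, 0.0053], 0.74)]
scene tool_grip [([0.5696, -0.1535, 0.0555], 0.56)]
scene washer [([0.6721, -0.1383, 0.0062], 0.59)]
scene nest [([0.6163, 0.1164, 0.0014], 0.77)]
scene nest_pocket [([0.6177, 0.115, 0.0381], 0.77)]
scene nest_front [([0.5739, 0.1174, 0.0391], 0.7)]
scene nest_back [([0.6183, 0.1144, 0.0407], 0.62), ([0.6822, 0.1112, 0.0417], 0.6)]
scene mat [([0.6225, -0.1533, -0.0008], 0.72)]
scene spare [([0.4108, 0.016, -0.0003], 0.51), ([0.571, -0.1515, 0.0577], 0.46)]
scene nut [([0.7595, -0.0212, -0.0036], 0.52), ([0.6246, -0.1517, -0.0016], 0.47)]
scene socket [([0.4754, 0.3913, 0.0015], 0.41), ([0.5727, 0.1197, 0.0381], 0.22)]
scene jar [([0.671, -0.1404, 0.0059], 0.71), ([0.6451, 0.3889, 0.0013], 0.68)]
scene can [([0.6604, -0.3698, 0.0035], 0.72)]
scene driver [([0.4912, -0.3957, -0.0036], 0.77)]
{'fovy': 47.82760055035143, 'cx': 257.0343217068437, 'cy': 194.91291241416587, 'k1': -0.05794864625622872, 'R': array([[ 0.68189573,  0.73122492,  0.01811985],
       [ 0.49668593, -0.44470929, -0.74534337],
       [-0.53695558,  0.51724634, -0.6
[... 1037 characters left out ...]
, 'qpos': array([77.41237341, 18.39195541, -4.01525775, 83.10756528,  1.29413146,
       78.54177555, -3.26107592]), 'joint_velocities': array([ 0.06428808,  0.10893722,  0.00406346, -0.02212323,  0.08882975,
        0.02431378,  0.09474609]), 'effort': array([-5.19144101e-05, -4.91098273e+01, -4.03380627e-01, -3.12760556e+01,
       -6.38593943e-02,  3.38956865e-02,  3.14029319e-05]), 'tool_pos': array([ 0.15055738, -0.63233833,  0.22258592]), 'tool_rot': array([1.79996214e+02, 2.19595688e-03, 1.33943753e+01]), 'force': array([-0.21008124, -0.59455854,  0.31667022]), 'wrist_torque': array([-0.01742135,  0.0095106 ,  0.03665045]), 'grasp_force': 0.0, 'grip_width': 0.08668819116215791} 0.0187
```

View pics/top0.png

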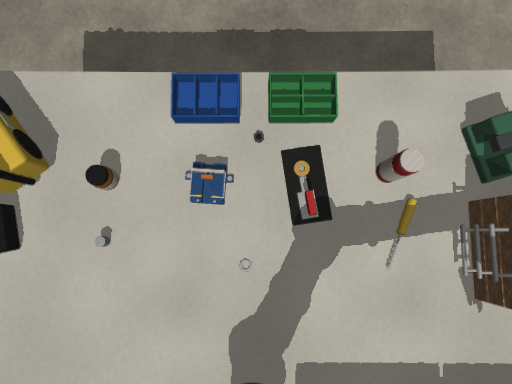

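View pics/scene0.png

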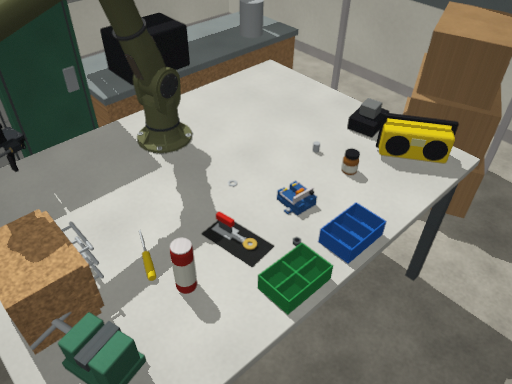

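```bash
cat > h.py <<'E'
import numpy as np, cv2
from cell import get_obs, optics, env, nets
def cloud(c):
    p,d=optics.read_camera(c); i=optics.camera_info(c)
    f=192/np.tan(np.radians(i["fovy"]/2)); K=np.array([[f,0,i["cx"]],[0,f,i["cy"]],[0,0,1]])
    u,v=np.meshgrid(np.arange(512.),np.arange(384.))
    n=cv2.undistortPoints(np.stack([u,v],-1).reshape(-1,1,2),K,np.array([i["k1"],0,0,0])).reshape(384,512,2)
    X=np.dstack([n[...,0]*d,n[...,1]*d,d])
    W=(X-i["t"])@i["R"]; W[d==0]=np.nan
    return p,W,cv2.cvtColor(p,cv2.COLOR_RGB2HSV)
def box(W,c,r,z0,z1): return (np.hypot(W[...,0]-c[0],W[...,1]-c[1])<r)&(W[...,2]>z0)&(W[...,2]<z1)
def rect(P):
    (cx,cy),(w,h),a=cv2.minAreaRect((P[:,:2]*1000).astype(np.float32))
    if w<h: a+=90; w,h=h,w
    a=(a+90)%180-90
    return np.round([cx,cy,w,h,a],1)
E
python3 - <<'E'
from h import *
for c in("top","scene"):
    p,W,H=cloud(c); h,s,v=H[...,0],H[...,1],H[...,2]
    np.savez(f"{c}0.npz",p=p,W=W)
    def show(n,m):
        P=W[m]; print(c,n,len(P),"rect",rect(P),"mean",np.round(1000*P.mean(0),1),"zmed/90",np.round(1000*np.percentile(P[:,2],[10,50,90]),1))
    show("handle",box(W,(.572,-.153),.06,.05,.075)&((h<8)|(h>172))&(s>120))
    show("washer",box(W,(.672,-.139),.05,.006,.03)&(h>10)&(h<30)&(s>100))
    show("mat",box(W,(.624,-.152),.14,-.01,.02)&(v<60))
    show("plate",box(W,(.62,-.15),.1,-.0,.03)&(s<50)&(v>90)&~box(W,(.5,-.15),.03,-1,1))
    show("nest",box(W,(.62,.115),.1,.03,.05)&(h>100)&(h<125)&(s>100))
    show("orange",box(W,(.63,.115),.06,.05,.075)&(h<18)&(s>120))
    show("yellow",box(W,(.6,.115),.06,.03,.06)&(h>18)&(h<32)&(s>120))
p=np.load("top0.npz")["p"]; 
a=cv2.resize(p[150:230,165:250],None,fx=7,fy=7,interpolation=cv2.INTER_CUBIC)
cv2.imwrite("pics/nest1.png",a[...,::-1])
p=np.load("scene0.npz")["p"]; 
a=cv2.resize(p[170:270,195:325],None,fx=6,fy=6,interpolation=cv2.INTER_CUBIC)
cv2.imwrite("pics/sc1.png",a[...,::-1])
E
```

```text
top handle 182 rect [ 572.5 -152.1   63.    17.5   10.4] mean [ 572.3 -151.5   64.7] zmed/90 [61.2 65.6 67.6]
top washer 173 rect [ 672.3 -136.8   43.2   42.9   89.2] mean [ 670.8 -137.    12.5] zmed/90 [10.2 12.6 14.8]
top mat 2186 rect [ 627.3 -150.2  210.3  108.9    8.2] mean [ 632.1 -151.3    4.1] zmed/90 [1.7 4.1 6.6]
top plate 1083 rect [ 618.5 -150.4  199.4  166.7  -82.8] mean [ 610.2 -145.4    3.4] zmed/90 [0.4 2.2 8.1]
top nest 663 rect [628.2 115.5 105.8  85.9  -4.1] mean [624.6 115.4  40.1] zmed/90 [38.  40.2 42.4]
top orange 50 rect [640.1 115.3  29.1   9.3  87.4] mean [639.8 114.1  61.1] zmed/90 [58.3 61.8 64.2]
top yellow 22 rect [591.2 117.9  52.2   3.7  86.6] mean [591.3 119.4  45.4] zmed/90 [43.8 45.2 47.6]
scene handle 127 rect [ 574.9 -157.6   65.4   18.4   13.8] mean [ 577.5 -159.9   61.5] zmed/90 [53.7 62.4 67.5]
scene washer 112 rect [ 671.3 -138.9   45.1   40.1  -60.8] mean [ 672.4 -141.    12.3] zmed/90 [ 9.  12.4 15.1]
scene mat 1109 rect [ 628.4 -154.5  207.2  107.4    8.3] mean [ 647.6 -162.7    4.2] zmed/90 [1.2 4.  6.9]
scene plate 665 rect [ 613.2 -150.   198.6  170.1  -89.3] mean [ 614.  -147.7    3.8] zmed/90 [0.4 2.6 8.4]
scene nest 228 rect [630.1 109.7 106.9  81.4  -3.1] mean [638.6 103.2  38.9] zmed/90 [33.6 39.3 42.6]
scene orange 28 rect [642.4 108.7  28.   12.8  83.9] mean [642.5 107.8  60.2] zmed/90 [54.8 61.3 63.5]
scene yellow 10 rect [593.  113.   48.2   4.4  85.3] mean [593.3 113.7  42.8] zmed/90 [41.2 42.8 44.5]
```

View pics/nest1.png

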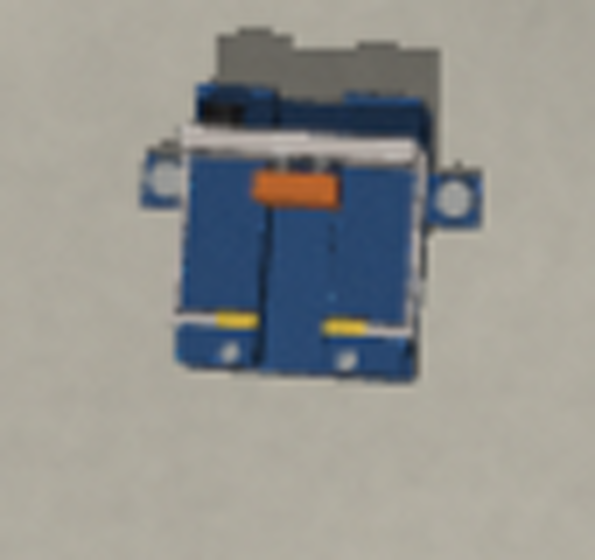

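View pics/sc1.png

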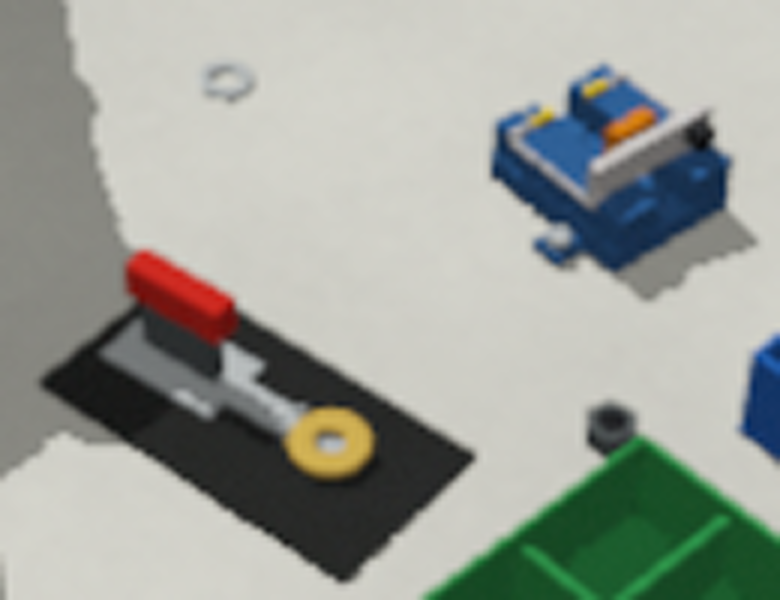

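```bash
cat >> h.py <<'E'
from scipy.spatial.transform import Rotation as Ro
def go(x,y,z,yaw):  # mm, deg -> shift/turn in tool axes, level tool pointing down
    o=get_obs(); R=Ro.from_euler("xyz",o["tool_rot"],degrees=True)
    d=np.array([x,y,z])-1000*np.array(o["tool_pos"])
    w=(R.inv()*Ro.from_euler("xyz",[180,0,yaw],degrees=True)).as_rotvec(degrees=True)
    print("t",np.round(R.inv().apply(d),1),"w",np.round(w,2),"pos",np.round(1000*o["tool_pos"],1),np.round(o["tool_rot"],2),"F",np.round(o["force"],2),"T",np.round(o["wrist_torque"],2),"grip",o["grip_width"],o["grasp_force"],"t",o["time_s"])
E
for i in 1 2 3; do python3 -m creep '[{"tx":34,"ty":-24,"tz":4},{"tx":68,"ty":-48,"tz":8},{"tx":102,"ty":-72,"tz":12},{"tx":136,"ty":-96,"tz":16},{"tx":170,"ty":-120,"tz":20}]' 40 | tail -1; done
python3 -c "
from h import *
go(572.5,-152.8,120,9.8)"
```

```text
t [ 521.6 -368.7  102.5] w [0.  0.  3.6] pos [ 150.5 -632.3  222.6] [180.    0.   13.4] F [ 0.26  0.58 -0.61] T [-0.01  0.02 -0.01] grip 0.08705384749595665 0.0 t 1.6validation failed for argument at $[0]...
validation failed for argument at $[0]...
validation failed for argument at $[0]...
```

```bash
python3 -m creep '[{"wx":0,"wy":0,"wz":1,"tx":34,"ty":-24,"tz":4,"gripper":1},{"wx":0,"wy":0,"wz":2,"tx":68,"ty":-48,"tz":8,"gripper":1},{"wx":0,"wy":0,"wz":3,"tx":102,"ty":-72,"tz":12,"gripper":1},{"wx":0,"wy":0,"wz":3.6,"tx":136,"ty":-96,"tz":16,"gripper":1},{"wx":0,"wy":0,"wz":3.6,"tx":170,"ty":-120,"tz":20,"gripper":1}]' 40
python3 -c "
from h import *
go(572.5,-152.8,120,9.8)"
```

```text
time_s: 2.02
tool_pos: [0.2887, -0.4752, 0.2027]
tool_rot: [180.0, -0.0, 9.7]
force: [1.1, -1.0, -0.1]
grip_width: 0.0871
grasp_force: 0.0
t [ 334.3 -269.7   82.5] w [ 0.04 -0.01 -0.05] pos [ 288.7 -475.2  202.7] [ 1.7996e+02 -1.0000e-02  9.7500e+00] F [ 1.08 -0.96 -0.13] T [-0.04 -0.03 -0.02] grip 0.08707744988690912 0.0 t 2.0167
```

```bash
for r in 1 2; do python3 -m creep '[{"wx":0,"wy":0,"wz":0,"tx":32,"ty":-25.5,"tz":7,"gripper":1},{"wx":0,"wy":0,"wz":0,"tx":64,"ty":-51,"tz":14,"gripper":1},{"wx":0,"wy":0,"wz":0,"tx":96,"ty":-77,"tz":21,"gripper":1},{"wx":0,"wy":0,"wz":0,"tx":128,"ty":-103,"tz":28,"gripper":1},{"wx":0,"wy":0,"wz":0,"tx":160,"ty":-129,"tz":35,"gripper":1}]' >/dev/null; done
python3 -c "
from h import *
go(572.5,-152.8,35.3,9.8)"
```

```text
t [ 15.1 -12.2  97.5] w [ 0.04 -0.03 -0.03] pos [ 559.6 -167.3  132.8] [ 1.7996e+02 -3.0000e-02  9.7700e+00] F [-0.23  0.52  0.03] T [-0.01 -0.04 -0.02] grip 0.08692016973076239 0.0 t 2.85
```

```bash
python3 -m creep '[{"wx":0,"wy":0,"wz":0,"tx":15,"ty":-12,"tz":20,"gripper":1},{"wx":0,"wy":0,"wz":0,"tx":15,"ty":-12,"tz":45,"gripper":1},{"wx":0,"wy":0,"wz":0,"tx":15,"ty":-12,"tz":70,"gripper":1},{"wx":0,"wy":0,"wz":0,"tx":15,"ty":-12,"tz":90,"gripper":1},{"wx":0,"wy":0,"wz":0,"tx":15,"ty":-12,"tz":97.5,"gripper":1}]' 40 >/dev/null
for r in 1 2; do python3 -m creep '[{"wx":0,"wy":0,"wz":0,"tx":0,"ty":0,"tz":0,"gripper":-0.3},{"wx":0,"wy":0,"wz":0,"tx":0,"ty":0,"tz":0,"gripper":-0.5},{"wx":0,"wy":0,"wz":0,"tx":0,"ty":0,"tz":0,"gripper":-0.55},{"wx":0,"wy":0,"wz":0,"tx":0,"ty":0,"tz":0,"gripper":-0.6},{"wx":0,"wy":0,"wz":0,"tx":0,"ty":0,"tz":0,"gripper":-1}]' 40 ; done
python3 -c "
from h import *
go(572.5,-152.8,35.3,9.8)"
```

```text
time_s: 3.68
tool_pos: [0.5722, -0.1548, 0.0367]
tool_rot: [179.9, -0.1, 9.8]
force: [-0.2, 0.3, 1.1]
grip_width: 0.0614
grasp_force: 0.0
time_s: 4.1
tool_pos: [0.5712, -0.1544, 0.0353]
tool_rot: [180.0, 0.0, 9.8]
force: [1.1, 0.1, -0.6]
grip_width: 0.0282
grasp_force: 0.0
t [ 1.5 -1.4 -0. ] w [ 0.01  0.   -0.01] pos [ 571.2 -154.4   35.3] [179.99   0.     9.79] F [ 1.08  0.12 -0.55] T [ 0.02  0.06 -0.04] grip 0.02815081536774198 0.0 t 4.1
```

```bash

python3 -m creep '[{"wx":0,"wy":0,"wz":0,"tx":1.5,"ty":-1.4,"tz":0,"gripper":-0.5},{"wx":0,"wy":0,"wz":0,"tx":1.5,"ty":-1.4,"tz":0,"gripper":-0.6},{"wx":0,"wy":0,"wz":0,"tx":1.5,"ty":-1.4,"tz":0,"gripper":-0.65},{"wx":0,"wy":0,"wz":0,"tx":1.5,"ty":-1.4,"tz":0,"gripper":-1},{"wx":0,"wy":0,"wz":0,"tx":1.5,"ty":-1.4,"tz":0,"gripper":-1}]' 40
for r in 1 2; do python3 -m creep '[{"wx":0,"wy":0,"wz":0,"tx":0,"ty":0,"tz":0,"gripper":-1},{"wx":0,"wy":0,"wz":0,"tx":0,"ty":0,"tz":0,"gripper":-1},{"wx":0,"wy":0,"wz":0,"tx":0,"ty":0,"tz":0,"gripper":-1},{"wx":0,"wy":0,"wz":0,"tx":0,"ty":0,"tz":0,"gripper":-1},{"wx":0,"wy":0,"wz":0,"tx":0,"ty":0,"tz":0,"gripper":-1}]' 40 ; done
python3 -c "
from h import *
go(572.5,-152.8,35.3,9.8)"
```

```text
time_s: 4.52
tool_pos: [0.5726, -0.1532, 0.0353]
tool_rot: [180.0, -0.0, 9.8]
force: [0.8, -2.1, -0.2]
grip_width: 0.0177
grasp_force: 40.0
time_s: 4.93
tool_pos: [0.5725, -0.153, 0.0353]
tool_rot: [180.0, -0.0, 9.8]
force: [0.4, -1.7, 0.2]
grip_width: 0.0179
grasp_force: 40.0
time_s: 5.35
tool_pos: [0.5725, -0.1529, 0.0353]
tool_rot: [180.0, -0.0, 9.8]
force: [0.0, -2.0, 1.3]
grip_width: 0.0176
grasp_force: 40.0
t [ 0.  -0.1  0. ] w [ 0.02 -0.   -0.01] pos [ 572.5 -152.9   35.3] [179.98  -0.     9.79] F [ 0.01 -1.98  1.31] T [-0.55 -0.12 -0.1 ] grip 0.017553566267503696 39.976157415658236 t 5.35
```

```bash

python3 -m creep '[{"wx":0,"wy":0,"wz":0,"tx":0,"ty":0,"tz":-1,"gripper":-1},{"wx":0,"wy":0,"wz":0,"tx":0,"ty":0,"tz":-4,"gripper":-1},{"wx":0,"wy":0,"wz":0,"tx":0,"ty":0,"tz":-9,"gripper":-1},{"wx":0,"wy":0,"wz":0,"tx":0,"ty":0,"tz":-16,"gripper":-1},{"wx":0,"wy":0,"wz":0,"tx":0,"ty":0,"tz":-24,"gripper":-1}]' 40
python3 -m creep '[{"wx":0,"wy":0,"wz":0,"tx":0,"ty":0,"tz":-9,"gripper":-1},{"wx":0,"wy":0,"wz":0,"tx":0,"ty":0,"tz":-18,"gripper":-1},{"wx":0,"wy":0,"wz":0,"tx":0,"ty":0,"tz":-26,"gripper":-1},{"wx":0,"wy":0,"wz":0,"tx":0,"ty":0,"tz":-31,"gripper":-1},{"wx":0,"wy":0,"wz":0,"tx":0,"ty":0,"tz":-33,"gripper":-1}]' 40
python3 - <<'E'
from h import *
go(572.5,-152.8,120,9.8)
for c in("top","scene"):
    p,W,H=cloud(c); h,s,v=H[...,0],H[...,1],H[...,2]
    m=box(W,(.672,-.139),.06,.04,.1)&(h>10)&(h<30)&(s>100); P=W[m]; print(c,len(P),rect(P) if len(P) else 0, np.linalg.svd(np.c_[P[:,:2]-P[:,:2].mean(0),np.ones(len(P))])[0].shape, np.linalg.lstsq(np.c_[P[:,:2]-P[:,:2].mean(0),np.ones(len(P))],P[:,2],rcond=None)[0], P.mean(0))
    if c=="scene": cv2.imwrite("pics/sc2.png",cv2.resize(p[100:270,170:340],None,fx=3.5,fy=3.5,interpolation=cv2.INTER_CUBIC)[...,::-1])
E
```

```text
time_s: 5.77
tool_pos: [0.572, -0.1522, 0.0594]
tool_rot: [-180.0, 0.1, 9.8]
force: [-0.1, -0.5, -2.4]
grip_width: 0.0178
grasp_force: 40.0
time_s: 6.18
tool_pos: [0.5732, -0.1529, 0.0938]
tool_rot: [179.9, -0.1, 9.8]
force: [0.1, -0.3, -2.4]
grip_width: 0.0178
grasp_force: 40.0
t [ -0.6  -0.2 -26.2] w [ 0.07 -0.1  -0.01] pos [ 573.2 -152.9   93.8] [ 1.7993e+02 -1.0000e-01  9.7900e+00] F [ 0.13 -0.26 -2.39] T [0.03 0.04 0.04] grip 0.017796458862112608 39.96780845336616 t 6.1833
top 184 [ 669.8 -136.5   42.1   40.7   40.6] (184, 184) [-0.0155329  -0.01461137  0.07106858] [ 0.67068981 -0.13659731  0.07106858]
scene 98 [ 672.7 -142.9   40.4   36.3    5.4] (98, 98) [-0.02045317 -0.00520252  0.07057317] [ 0.67396834 -0.14289157  0.07057317]
```

View pics/sc2.png

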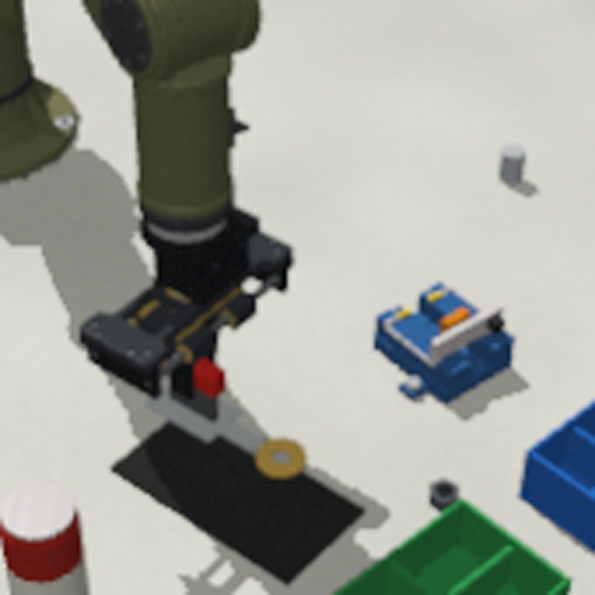

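```bash

python3 -m creep '[{"wx":0,"wy":0,"wz":0,"tx":-1.2,"ty":-4.9,"tz":0,"gripper":-1},{"wx":0,"wy":0,"wz":0,"tx":-3.6,"ty":-14.6,"tz":0,"gripper":-1},{"wx":0,"wy":0,"wz":0,"tx":-7.2,"ty":-29.1,"tz":0,"gripper":-1},{"wx":0,"wy":0,"wz":0,"tx":-12.1,"ty":-48.6,"tz":0,"gripper":-1},{"wx":0,"wy":0,"wz":0,"tx":-18.1,"ty":-72.8,"tz":0,"gripper":-1}]' 40 | head -2
python3 -m creep '[{"wx":0,"wy":0,"wz":0,"tx":-6,"ty":-24.3,"tz":0,"gripper":-1},{"wx":0,"wy":0,"wz":0,"tx":-12.1,"ty":-48.6,"tz":0,"gripper":-1},{"wx":0,"wy":0,"wz":0,"tx":-18.1,"ty":-72.8,"tz":0,"gripper":-1},{"wx":0,"wy":0,"wz":0,"tx":-24.2,"ty":-97.1,"tz":0,"gripper":-1},{"wx":0,"wy":0,"wz":0,"tx":-30.2,"ty":-121.4,"tz":0,"gripper":-1}]' 40 | head -2
python3 -m creep '[{"wx":0,"wy":0,"wz":0,"tx":-6,"ty":-24.3,"tz":0,"gripper":-1},{"wx":0,"wy":0,"wz":0,"tx":-12.1,"ty":-48.6,"tz":0,"gripper":-1},{"wx":0,"wy":0,"wz":0,"tx":-17.4,"ty":-69.9,"tz":0,"gripper":-1},{"wx":0,"wy":0,"wz":0,"tx":-21.7,"ty":-87.4,"tz":0,"gripper":-1},{"wx":0,"wy":0,"wz":0,"tx":-24.2,"ty":-97.1,"tz":0,"gripper":-1}]' 40 | head -2
python3 -m creep '[{"wx":0,"wy":0,"wz":0.4,"tx":-0.7,"ty":-3,"tz":0,"gripper":-1},{"wx":0,"wy":0,"wz":1.4,"tx":-0.7,"ty":-5,"tz":0,"gripper":-1},{"wx":0,"wy":0,"wz":3,"tx":-0.7,"ty":-6,"tz":0,"gripper":-1},{"wx":0,"wy":0,"wz":5,"tx":-0.7,"ty":-6,"tz":0,"gripper":-1},{"wx":0,"wy":0,"wz":7,"tx":-0.7,"ty":-6,"tz":0,"gripper":-1}]' 40 | head -2
python3 -c "
from h import *
go(449.6,127.3,77.3,-3.8)"
```

```text
time_s: 6.7
tool_pos: [0.5412, -0.0829, 0.0917]
time_s: 7.12
tool_pos: [0.4898, 0.0329, 0.0918]
time_s: 7.53
tool_pos: [0.4488, 0.1254, 0.0919]
time_s: 7.95
tool_pos: [0.4502, 0.1265, 0.0921]
t [-0.5 -0.8 14.8] w [0.03 0.01 6.33] pos [450.2 126.5  92.1] [1.7997e+02 1.0000e-02 2.5300e+00] F [ 0.8   0.15 -2.95] T [0.01 0.09 0.  ] grip 0.017801722048914326 39.9669885635376 t 7.95
```

```bash

python3 -m creep '[{"wx":0,"wy":0,"wz":2,"tx":0,"ty":0,"tz":2,"gripper":-1},{"wx":0,"wy":0,"wz":3.8,"tx":-0.5,"ty":-0.8,"tz":5,"gripper":-1},{"wx":0,"wy":0,"wz":5.2,"tx":-0.5,"ty":-0.8,"tz":9,"gripper":-1},{"wx":0,"wy":0,"wz":6,"tx":-0.5,"ty":-0.8,"tz":12,"gripper":-1},{"wx":0,"wy":0,"wz":6.3,"tx":-0.5,"ty":-0.8,"tz":13,"gripper":-1}]' 40 >/dev/null
python3 -m creep '[{"wx":0,"wy":0,"wz":0,"tx":0,"ty":0,"tz":1,"gripper":-1},{"wx":0,"wy":0,"wz":0,"tx":0,"ty":0,"tz":1.5,"gripper":-1},{"wx":0,"wy":0,"wz":0,"tx":0,"ty":0,"tz":1.5,"gripper":-1},{"wx":0,"wy":0,"wz":0,"tx":0,"ty":0,"tz":1.5,"gripper":-1},{"wx":0,"wy":0,"wz":0,"tx":0,"ty":0,"tz":1.5,"gripper":-1}]' 40 >/dev/null
python3 - <<'E'
from h import *
go(449.6,127.3,77.3,-3.8)
for c in("top","scene"):
    p,W,H=cloud(c); h,s,v=H[...,0],H[...,1],H[...,2]
    P=W[box(W,(.547,.12),.035,.04,.075)&(h>10)&(h<30)&(s>100)]; print(c,"washer",len(P),rect(P),np.linalg.lstsq(np.c_[P[:,:2]-P[:,:2].mean(0),np.ones(len(P))],P[:,2],rcond=None)[0])
    m=box(W,(.62,.115),.1,.03,.05)&(h>100)&(h<125)&(s>100); P=W[m]; print("nest",rect(P))
    # side edges by line fits of outermost blue per row
    a=np.radians(-3.8); u=np.array([np.cos(a),np.sin(a)]); n=np.array([-u[1],u[0]])
    q=(P[:,:2]-[.6172,.1162])*1000; X=q@u; Y=q@n
    for lab,f in(("L",max),("R",min)):
        b=[(x,f(Y[(X>=x)&(X<x+6)])) for x in range(-36,10,6) if ((X>=x)&(X<x+6)).any()]
        k=np.polyfit(*zip(*b),1); print(lab,"slope deg",np.degrees(np.arctan(k[0])),"y",k[1])
    print("slot gap pts X range",np.percentile(X,[0,1,99,100]))
    if c=="top": cv2.imwrite("pics/top3.png",cv2.resize(p[140:260,150:250],None,fx=5,fy=5,interpolation=cv2.INTER_CUBIC)[...,::-1])
E
```

```text
t [0.3 1.3 0.6] w [ 0.   -0.02  0.3 ] pos [449.4 128.6  77.9] [ 1.8e+02 -2.0e-02 -3.5e+00] F [-0.31  0.87 -3.51] T [0.06 0.1  0.02] grip 0.01769189049182402 39.96786807663739 t 8.7833
top washer 177 [547.3 121.9  41.7  39.1 -88.7] [-0.0253014  -0.00559484  0.05553425]
nest [627.9 115.5 104.7  85.6  -4.3]
L slope deg 4.720913357445723 y 41.315256991365395
R slope deg 3.298663720868874 y -39.168883343598665
slot gap pts X range [-41.98130244 -40.88010312  62.63250864  63.35363551]
scene washer 58 [550.1 114.9  34.9  34.8  44.2] [ 3.15680825e-05 -3.07831694e-02  5.54285256e-02]
nest [630.5 110.4 107.9  84.4  -4. ]
L slope deg 7.2877040102787465 y 35.31011726713193
R slope deg -6.963631120474093 y -43.671553237721604
slot gap pts X range [-40.16976009 -38.17291136  66.78508633  67.49336639]
```

View pics/top3.png

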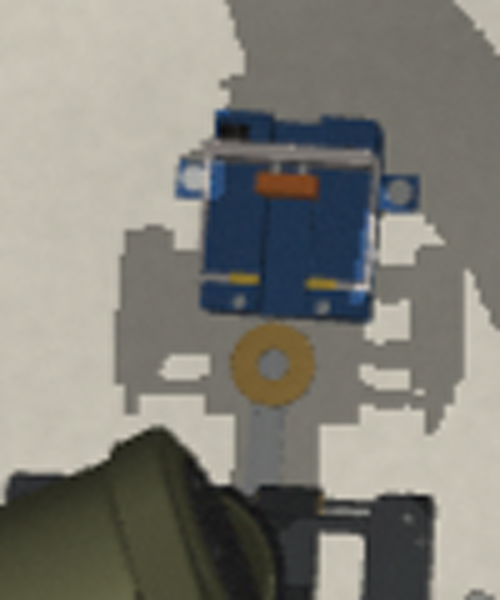

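```bash

python3 -m creep '[{"wx":0,"wy":0,"wz":0.1,"tx":3,"ty":0.3,"tz":0,"gripper":-1},{"wx":0,"wy":0,"wz":0.2,"tx":9,"ty":0.7,"tz":0,"gripper":-1},{"wx":0,"wy":0,"wz":0.3,"tx":17,"ty":1.1,"tz":0,"gripper":-1},{"wx":0,"wy":0,"wz":0.3,"tx":26,"ty":1.4,"tz":0,"gripper":-1},{"wx":0,"wy":0,"wz":0.3,"tx":35,"ty":1.5,"tz":0,"gripper":-1}]' 40 >/dev/null
python3 -m creep '[{"wx":0,"wy":0,"wz":0,"tx":7,"ty":0,"tz":0,"gripper":-1},{"wx":0,"wy":0,"wz":0,"tx":12,"ty":0,"tz":0,"gripper":-1},{"wx":0,"wy":0,"wz":0,"tx":15,"ty":0,"tz":0,"gripper":-1},{"wx":0,"wy":0,"wz":0,"tx":17,"ty":0,"tz":0,"gripper":-1},{"wx":0,"wy":0,"wz":0,"tx":17,"ty":0,"tz":0,"gripper":-1}]' 40 >/dev/null
python3 - <<'E'
from h import *
go(449.6+65*.9978,127.3-65*.0663,77.3,-3.8)
p,W,H=cloud("top"); h,s,v=H[...,0],H[...,1],H[...,2]
P=W[box(W,(.597,.117),.035,.047,.075)&(h>10)&(h<30)&(s>100)]; print("washer",len(P),rect(P),P[:,2].mean())
for _ in range(5): pass
E
cat > f.py <<'E'
from h import *
u=np.array([.9978,-.0663]); n=np.array([.0663,.9978])
o=get_obs(); q=1000*np.array(o["tool_pos"]); d=q[:2]-[617.2,116.2]
print("x %.2f y %.2f z %.2f"%(d@u,d@n,q[2]),"rot",np.round(o["tool_rot"],2),"Fx %.2f Fy %.2f Fz %.2f"%(o["force"][:2]@u,o["force"][:2]@n,o["force"][2]),"T",np.round(o["wrist_torque"],2),"g %.4f t %.2f"%(o["grip_width"],o["time_s"]))
E
python3 f.py
```

```text
t [13.3 -0.1  0.3] w [-0.01  0.02 -0.01] pos [501.2 123.8  77.6] [-1.7999e+02  2.0000e-02 -3.8100e+00] F [ 0.07 -0.29 -2.77] T [ 0.03  0.13 -0.02] grip 0.01729593579712937 39.96766587719321 t 9.7167
washer 178 [599.3 117.6  42.6  39.8 -89.6] 0.055393370426892755
x -116.58 y -0.08 z 77.62 rot [ 1.80e+02  3.00e-02 -3.79e+00] Fx 0.23 Fy -0.04 Fz -2.51 T [ 0.01  0.05 -0.05] g 0.0180 t 9.77
```

```bash

python3 -m creep '[{"wx":0,"wy":0,"wz":0,"tx":2,"ty":0,"tz":0,"gripper":-1},{"wx":0,"wy":0,"wz":0,"tx":5,"ty":0,"tz":0,"gripper":-1},{"wx":0,"wy":0,"wz":0,"tx":7.5,"ty":0,"tz":0,"gripper":-1},{"wx":0,"wy":0,"wz":0,"tx":9,"ty":0,"tz":0,"gripper":-1},{"wx":0,"wy":0,"wz":0,"tx":10,"ty":0,"tz":0,"gripper":-1}]' 40 >/dev/null; python3 f.py
for i in 1 2 3 4; do python3 -m creep '[{"wx":0,"wy":0,"wz":0,"tx":0.5,"ty":0,"tz":0,"gripper":-1},{"wx":0,"wy":0,"wz":0,"tx":1,"ty":0,"tz":0,"gripper":-1},{"wx":0,"wy":0,"wz":0,"tx":1,"ty":0,"tz":0,"gripper":-1}]' 40 >/dev/null; python3 f.py; done
```

```text
x -106.10 y -0.20 z 77.80 rot [ 1.80e+02 -1.00e-02 -3.81e+00] Fx -0.34 Fy -0.30 Fz -2.53 T [0.05 0.13 0.01] g 0.0176 t 10.18
x -105.39 y -0.14 z 77.71 rot [180.    0.   -3.8] Fx -0.19 Fy -0.22 Fz -2.27 T [ 0.03  0.07 -0.01] g 0.0174 t 10.43
x -104.31 y -0.16 z 77.77 rot [ 1.80e+02 -1.00e-02 -3.81e+00] Fx -0.17 Fy -0.30 Fz -3.35 T [ 0.01  0.12 -0.05] g 0.0174 t 10.68
x -103.32 y -0.15 z 77.75 rot [179.99  -0.    -3.8 ] Fx -0.35 Fy -0.08 Fz -3.15 T [ 0.05  0.16 -0.02] g 0.0175 t 10.93
x -102.27 y -0.14 z 77.77 rot [ 1.8e+02 -1.0e-02 -3.8e+00] Fx 0.31 Fy -0.22 Fz -2.74 T [ 0.01  0.01 -0.01] g 0.0180 t 11.18
```

```bash

for i in 1 2 3; do python3 -m creep '[{"wx":0,"wy":0,"wz":0,"tx":0.4,"ty":0,"tz":0,"gripper":-1},{"wx":0,"wy":0,"wz":0,"tx":0.7,"ty":0,"tz":0,"gripper":-1},{"wx":0,"wy":0,"wz":0,"tx":0.7,"ty":0,"tz":0,"gripper":-1}]' 40 >/dev/null; python3 f.py; done
```

```text
x -101.62 y -0.15 z 77.77 rot [ 1.80e+02 -1.00e-02 -3.81e+00] Fx -0.57 Fy 0.10 Fz -2.78 T [-0.01  0.09 -0.  ] g 0.0174 t 11.43
x -101.00 y -0.16 z 77.73 rot [ 1.80e+02  1.00e-02 -3.81e+00] Fx 0.88 Fy -0.52 Fz -2.07 T [ 0.    0.12 -0.1 ] g 0.0174 t 11.68
x -100.36 y -0.16 z 77.69 rot [ 1.7999e+02  1.0000e-02 -3.8000e+00] Fx 0.22 Fy -0.55 Fz -2.53 T [ 0.07  0.21 -0.03] g 0.0178 t 11.93
```

```bash

for i in 1 2; do python3 -m creep '[{"wx":0,"wy":0,"wz":0,"tx":0.4,"ty":0,"tz":0,"gripper":-1},{"wx":0,"wy":0,"wz":0,"tx":0.7,"ty":0,"tz":0,"gripper":-1},{"wx":0,"wy":0,"wz":0,"tx":0.7,"ty":0,"tz":0,"gripper":-1}]' 40 >/dev/null; python3 f.py; done
python3 - <<'E'
from h import *
p,W,H=cloud("top"); h,s,v=H[...,0],H[...,1],H[...,2]
P=W[box(W,(.615,.116),.035,.047,.06)&(h>12)&(h<30)&(s>100)]; print("washer",len(P),rect(P),P[:,2].mean())
P=W[box(W,(.64,.115),.03,.057,.075)&(h<12)&(s>120)]; print("stop",len(P),rect(P))
cv2.imwrite("pics/top4.png",cv2.resize(p[150:240,165:250],None,fx=6,fy=6,interpolation=cv2.INTER_CUBIC)[...,::-1])
E
```

```text
x -99.56 y -0.13 z 77.76 rot [180.    -0.    -3.81] Fx 0.46 Fy -0.11 Fz -4.19 T [ 0.03  0.23 -0.02] g 0.0175 t 12.18
x -98.85 y -0.14 z 77.74 rot [180.    0.   -3.8] Fx 0.52 Fy 0.10 Fz -2.84 T [0.02 0.18 0.01] g 0.0178 t 12.43
washer 179 [619.4 115.4  54.6  39.8  -4.4] 0.055366218446858136
stop 2 [640.5 114.4  27.3   0.  -74.9]
```

View pics/top4.png

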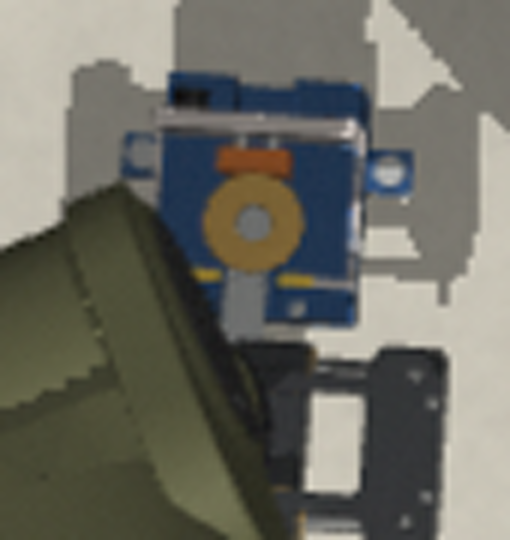

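```bash

for i in 1 2 3; do python3 -m creep '[{"wx":0,"wy":0,"wz":0,"tx":0.4,"ty":0,"tz":0,"gripper":-1},{"wx":0,"wy":0,"wz":0,"tx":0.7,"ty":0,"tz":0,"gripper":-1},{"wx":0,"wy":0,"wz":0,"tx":0.7,"ty":0,"tz":0,"gripper":-1}]' 40 >/dev/null; python3 f.py; done
```

```text
x -98.36 y -0.18 z 77.68 rot [ 1.7999e+02  2.0000e-02 -3.8000e+00] Fx -0.49 Fy -0.01 Fz -2.74 T [0.02 0.33 0.01] g 0.0174 t 12.73
x -97.90 y -0.20 z 77.58 rot [ 1.7998e+02  5.0000e-02 -3.8000e+00] Fx -1.86 Fy -0.13 Fz -2.93 T [0.05 0.51 0.06] g 0.0175 t 12.98
x -97.35 y -0.16 z 77.51 rot [ 1.7998e+02  7.0000e-02 -3.8000e+00] Fx -2.42 Fy 0.60 Fz -2.49 T [ 0.07  0.78 -0.04] g 0.0178 t 13.23
```

```bash

python3 -m creep '[{"wx":0,"wy":0,"wz":0,"tx":0.4,"ty":0,"tz":0,"gripper":-1},{"wx":0,"wy":0,"wz":0,"tx":0.7,"ty":0,"tz":0,"gripper":-1},{"wx":0,"wy":0,"wz":0,"tx":0.7,"ty":0,"tz":0,"gripper":-1}]' 40 >/dev/null; python3 f.py
for i in 1 2; do python3 -m creep '[{"wx":0,"wy":0,"wz":0,"tx":0,"ty":0,"tz":0,"gripper":-1},{"wx":0,"wy":0,"wz":0,"tx":0,"ty":0,"tz":0,"gripper":-1}]' 40 >/dev/null; python3 f.py; done
```

```text
x -96.75 y -0.21 z 77.44 rot [ 1.7998e+02  8.0000e-02 -3.8000e+00] Fx -3.82 Fy -0.12 Fz -2.30 T [ 0.08  1.1  -0.03] g 0.0177 t 13.48
x -96.58 y -0.19 z 77.53 rot [ 1.7998e+02  6.0000e-02 -3.8000e+00] Fx -4.79 Fy -0.77 Fz -3.01 T [ 0.02  1.15 -0.08] g 0.0178 t 13.65
x -96.46 y -0.15 z 77.60 rot [ 1.7999e+02  4.0000e-02 -3.8000e+00] Fx -4.39 Fy 0.51 Fz -2.86 T [ 0.04  1.2  -0.08] g 0.0175 t 13.82
```

```bash

python3 -m creep '[{"wx":0,"wy":0,"wz":0,"tx":-0.5,"ty":0,"tz":0,"gripper":-1},{"wx":0,"wy":0,"wz":0,"tx":-1.2,"ty":0,"tz":0,"gripper":-1},{"wx":0,"wy":0,"wz":0,"tx":-2,"ty":0,"tz":0,"gripper":-1},{"wx":0,"wy":0,"wz":0,"tx":-2.6,"ty":0,"tz":0,"gripper":-1},{"wx":0,"wy":0,"wz":0,"tx":-2.8,"ty":0,"tz":0,"gripper":-1}]' 40 >/dev/null; python3 f.py
for i in 1 2; do python3 -m creep '[{"wx":0,"wy":0,"wz":0,"tx":0,"ty":0,"tz":0,"gripper":-1},{"wx":0,"wy":0,"wz":0,"tx":0,"ty":0,"tz":0,"gripper":-1},{"wx":0,"wy":0,"wz":0,"tx":0,"ty":0,"tz":0,"gripper":-1},{"wx":0,"wy":0,"wz":0,"tx":0,"ty":0,"tz":0,"gripper":-1}]' 40 >/dev/null; python3 f.py;done
```

```text
x -98.11 y -0.15 z 78.04 rot [-1.7999e+02 -1.1000e-01 -3.8100e+00] Fx -0.01 Fy 0.94 Fz -3.95 T [-0.03  0.46 -0.04] g 0.0181 t 14.23
x -98.45 y -0.16 z 77.91 rot [-1.7999e+02 -5.0000e-02 -3.8100e+00] Fx -0.54 Fy 0.01 Fz -4.19 T [ 0.02  0.29 -0.01] g 0.0173 t 14.57
x -98.65 y -0.09 z 77.87 rot [-1.8e+02 -3.0e-02 -3.8e+00] Fx -0.16 Fy 0.81 Fz -2.67 T [-0.04  0.22 -0.05] g 0.0175 t 14.90
```

```bash

python3 -m creep '[{"wx":0,"wy":0,"wz":0,"tx":-0.3,"ty":0,"tz":0,"gripper":-1},{"wx":0,"wy":0,"wz":0,"tx":-0.6,"ty":0,"tz":0,"gripper":-1},{"wx":0,"wy":0,"wz":0,"tx":-0.6,"ty":0,"tz":0,"gripper":-1},{"wx":0,"wy":0,"wz":0,"tx":-0.6,"ty":0,"tz":0,"gripper":-1},{"wx":0,"wy":0,"wz":0,"tx":-0.6,"ty":0,"tz":0,"gripper":-1}]' 40 >/dev/null; python3 f.py
for i in 1; do python3 -m creep '[{"wx":0,"wy":0,"wz":0,"tx":0,"ty":0,"tz":0,"gripper":-1},{"wx":0,"wy":0,"wz":0,"tx":0,"ty":0,"tz":0,"gripper":-1},{"wx":0,"wy":0,"wz":0,"tx":0,"ty":0,"tz":0,"gripper":-1},{"wx":0,"wy":0,"wz":0,"tx":0,"ty":0,"tz":0,"gripper":-1}]' 40 >/dev/null; python3 f.py;done
python3 - <<'E'
from h import *
p,W,H=cloud("top"); h,s,v=H[...,0],H[...,1],H[...,2]
P=W[box(W,(.615,.116),.035,.050,.06)&(h>12)&(h<30)&(s>100)]; Q=P[P[:,0]>.6]
print("washer",len(P),rect(P),np.linalg.lstsq(np.c_[Q[:,:2]-Q[:,:2].mean(0),np.ones(len(Q))],Q[:,2],rcond=None)[0])
E
```

```text
x -99.39 y -0.13 z 77.81 rot [ 1.8e+02 -2.0e-02 -3.8e+00] Fx -0.74 Fy -0.30 Fz -2.46 T [0.03 0.1  0.02] g 0.0174 t 15.32
x -99.50 y -0.13 z 77.74 rot [180.   -0.   -3.8] Fx 0.58 Fy -0.37 Fz -2.01 T [-0.    0.13 -0.03] g 0.0175 t 15.65
washer 174 [614.6 115.8  44.4  40.   -6.2] [-0.01171886  0.00830921  0.05540124]
```

```bash

python3 -m creep '[{"wx":0,"wy":0,"wz":0,"tx":0,"ty":0,"tz":0.7,"gripper":-1},{"wx":0,"wy":0,"wz":0,"tx":0,"ty":0,"tz":2.2,"gripper":-1},{"wx":0,"wy":0,"wz":0,"tx":0,"ty":0,"tz":4,"gripper":-1},{"wx":0,"wy":0,"wz":0,"tx":0,"ty":0,"tz":5.5,"gripper":-1},{"wx":0,"wy":0,"wz":0,"tx":0,"ty":0,"tz":6.5,"gripper":-1}]' 40 >/dev/null; python3 f.py
python3 -m creep '[{"wx":0,"wy":0,"wz":0,"tx":0,"ty":0,"tz":0.7,"gripper":-1},{"wx":0,"wy":0,"wz":0,"tx":0,"ty":0,"tz":1.4,"gripper":-1},{"wx":0,"wy":0,"wz":0,"tx":0,"ty":0,"tz":2.1,"gripper":-1},{"wx":0,"wy":0,"wz":0,"tx":0,"ty":0,"tz":2.8,"gripper":-1},{"wx":0,"wy":0,"wz":0,"tx":0,"ty":0,"tz":3.5,"gripper":-1}]' 40 >/dev/null; python3 f.py
python3 -m creep '[{"wx":0,"wy":0,"wz":0,"tx":0,"ty":0,"tz":1,"gripper":-1},{"wx":0,"wy":0,"wz":0,"tx":0,"ty":0,"tz":2.5,"gripper":-1},{"wx":0,"wy":0,"wz":0,"tx":0,"ty":0,"tz":4,"gripper":-1},{"wx":0,"wy":0,"wz":0,"tx":0,"ty":0,"tz":5,"gripper":-1},{"wx":0,"wy":0,"wz":0,"tx":0,"ty":0,"tz":6,"gripper":-1}]' 40 >/dev/null; python3 f.py
python3 - <<'E'
from h import *
for c in ("top","scene"):
    p,W,H=cloud(c); h,s,v=H[...,0],H[...,1],H[...,2]
    P=W[box(W,(.615,.116),.035,.041,.052)&(h>12)&(h<30)&(s>100)]; Q=P[P[:,0]>.598]
    print("washer",len(P),rect(P),np.linalg.lstsq(np.c_[Q[:,:2]-Q[:,:2].mean(0),np.ones(len(Q))],Q[:,2],rcond=None)[0])
    if c=="top": a=cv2.resize(p[150:230,165:250],None,fx=4.5,fy=4.5,interpolation=cv2.INTER_CUBIC)
    else: b=cv2.resize(p[170:220,265:330],None,fx=6.5,fy=7.2,interpolation=cv2.INTER_CUBIC)
b=cv2.resize(b,(390,a.shape[0])); cv2.imwrite("pics/low.png",np.hstack([a,b])[...,::-1])
E
```

```text
x -99.69 y -0.21 z 70.89 rot [ 1.7999e+02  3.0000e-02 -3.8100e+00] Fx -0.14 Fy 0.81 Fz -3.55 T [0.05 0.12 0.02] g 0.0176 t 16.12
x -99.50 y -0.07 z 67.80 rot [180.   -0.   -3.8] Fx 0.35 Fy -0.22 Fz -2.26 T [-0.01  0.17 -0.01] g 0.0177 t 16.53
x -99.33 y -0.16 z 61.63 rot [ 1.8e+02 -2.0e-02 -3.8e+00] Fx 0.26 Fy 0.26 Fz -2.55 T [0.01 0.06 0.06] g 0.0175 t 16.95
washer 187 [612.7 113.8  46.4  46.4  85.6] [-0.00342443  0.00515538  0.04648228]
washer 65 [614.5 109.9  47.4  44.5 -11.5] [ 0.01316325 -0.0154011   0.04606748]
```

View pics/low.png

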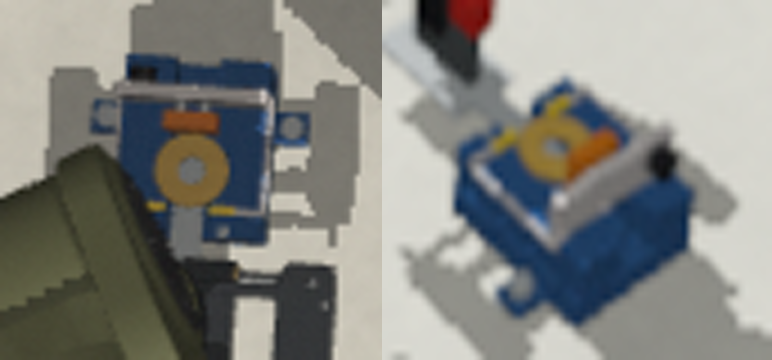

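```bash

python3 -m creep '[{"wx":0,"wy":0,"wz":0,"tx":-2,"ty":0,"tz":0,"gripper":-1},{"wx":0,"wy":0,"wz":0,"tx":-6,"ty":0,"tz":0,"gripper":-1},{"wx":0,"wy":0,"wz":0,"tx":-12,"ty":0,"tz":0,"gripper":-1},{"wx":0,"wy":0,"wz":0,"tx":-19,"ty":0,"tz":0,"gripper":-1},{"wx":0,"wy":0,"wz":0,"tx":-26,"ty":0,"tz":0,"gripper":-1}]' 40 >/dev/null; python3 f.py
python3 -m creep '[{"wx":0,"wy":0,"wz":0,"tx":-8,"ty":0,"tz":0,"gripper":-1},{"wx":0,"wy":0,"wz":0,"tx":-18,"ty":0,"tz":0,"gripper":-1},{"wx":0,"wy":0,"wz":0,"tx":-30,"ty":0,"tz":0,"gripper":-1},{"wx":0,"wy":0,"wz":0,"tx":-40,"ty":0,"tz":0,"gripper":-1},{"wx":0,"wy":0,"wz":0,"tx":-45,"ty":0,"tz":0,"gripper":-1}]' 40 >/dev/null; python3 f.py
python3 - <<'E'
from h import *
p,W,H=cloud("top"); h,s,v=H[...,0],H[...,1],H[...,2]
P=W[box(W,(.615,.116),.035,.041,.052)&(h>12)&(h<30)&(s>100)]; Q=P[P[:,0]>.598]
print("washer",len(P),rect(P),Q.mean(0))
# mat target: tool origin at mat x=-50,y=0
a=np.radians(8.2); m=np.array([627.3,-150.2])-50*np.array([np.cos(a),np.sin(a)]); print(m)
go(m[0],m[1],95,8.2)
E
```

```text
x -126.49 y -0.09 z 61.72 rot [ 1.7999e+02  1.0000e-02 -3.7900e+00] Fx -0.56 Fy 0.44 Fz -2.02 T [0.08 0.07 0.05] g 0.0177 t 17.47
x -172.49 y -0.27 z 61.56 rot [ 1.7993e+02  5.0000e-02 -3.7600e+00] Fx 0.69 Fy -0.16 Fz -3.00 T [0.01 0.05 0.01] g 0.0174 t 17.88
washer 185 [612.8 115.5  49.5  46.7  86. ] [0.6160461  0.11534679 0.04631218]
[ 577.81118845 -157.33144669]
t [151.2 275.5 -33.2] w [  0.07   0.06 -11.94] pos [444.8 127.4  61.6] [ 1.7992e+02  6.0000e-02 -3.7400e+00] F [-1.71  0.17 -2.88] T [-0.    0.17  0.  ] grip 0.017447265311218776 39.968160605058074 t 17.9333
```

```bash

python3 -m creep '[{"wx":0,"wy":0,"wz":0,"tx":0,"ty":0,"tz":-8,"gripper":-1},{"wx":0,"wy":0,"wz":0,"tx":0,"ty":0,"tz":-20,"gripper":-1},{"wx":0,"wy":0,"wz":-3,"tx":0,"ty":0,"tz":-30,"gripper":-1},{"wx":0,"wy":0,"wz":-8,"tx":0,"ty":0,"tz":-33,"gripper":-1},{"wx":0,"wy":0,"wz":-12,"tx":0,"ty":0,"tz":-33,"gripper":-1}]' 40 >/dev/null
python3 -c "
from h import *
go(577.8,-157.3,95,8.2)"
```

```text
t [ 85.8 300.7   2. ] w [ 0.   -0.21  0.21] pos [448.9 127.7  96.7] [180.    -0.21   8.41] F [-0.03 -0.25 -2.19] T [-0.03  0.06 -0.01] grip 0.01797241294421044 39.96790945529938 t 18.35
```

```bash

python3 -m creep '[{"wx":0,"wy":0,"wz":0,"tx":3,"ty":12,"tz":0,"gripper":-1},{"wx":0,"wy":0,"wz":0,"tx":10,"ty":36,"tz":0,"gripper":-1},{"wx":0,"wy":0,"wz":0,"tx":19,"ty":66,"tz":0,"gripper":-1},{"wx":0,"wy":0,"wz":0,"tx":27,"ty":96,"tz":0,"gripper":-1},{"wx":0,"wy":0,"wz":0,"tx":36,"ty":126,"tz":0,"gripper":-1}]' 40 >/dev/null
python3 -m creep '[{"wx":0,"wy":0,"wz":0,"tx":9,"ty":30,"tz":0,"gripper":-1},{"wx":0,"wy":0,"wz":0,"tx":17,"ty":60,"tz":0,"gripper":-1},{"wx":0,"wy":0,"wz":0,"tx":26,"ty":90,"tz":0,"gripper":-1},{"wx":0,"wy":0,"wz":0,"tx":34,"ty":120,"tz":0,"gripper":-1},{"wx":0,"wy":0,"wz":0,"tx":40,"ty":140,"tz":0,"gripper":-1}]' 40 >/dev/null
python3 -m creep '[{"wx":0,"wy":0,"wz":0,"tx":5,"ty":18,"tz":5,"gripper":-1},{"wx":0,"wy":0,"wz":0,"tx":9,"ty":30,"tz":15,"gripper":-1},{"wx":0,"wy":0,"wz":0,"tx":10,"ty":34.7,"tz":25,"gripper":-1},{"wx":0,"wy":0,"wz":0,"tx":10,"ty":34.7,"tz":33,"gripper":-1},{"wx":0,"wy":0,"wz":0,"tx":10,"ty":34.7,"tz":38,"gripper":-1}]' 40 >/dev/null
python3 -m creep '[{"wx":0,"wy":0,"wz":0,"tx":0,"ty":0,"tz":0,"gripper":-1},{"wx":0,"wy":0,"wz":0,"tx":0,"ty":0,"tz":0,"gripper":-1},{"wx":0,"wy":0,"wz":0,"tx":0,"ty":0,"tz":0,"gripper":-1}]' 40 >/dev/null
python3 -c "
from h import *
go(577.8,-157.3,35.3,8.2)"
```

```text
t [ 2.4  0.7 22. ] w [ 0.01 -0.04  0.09] pos [ 575.3 -157.    57.3] [ 1.7999e+02 -4.0000e-02  8.2900e+00] F [ 0.23 -0.9  -2.07] T [ 0.01 -0.   -0.05] grip 0.017250334632712656 39.96810721233487 t 19.85
```

```bash

python3 -m creep '[{"wx":0,"wy":0,"wz":0,"tx":2,"ty":0,"tz":5,"gripper":-1},{"wx":0,"wy":0,"wz":0,"tx":2,"ty":0,"tz":11,"gripper":-1},{"wx":0,"wy":0,"wz":0,"tx":2,"ty":0,"tz":16,"gripper":-1},{"wx":0,"wy":0,"wz":0,"tx":2,"ty":0,"tz":19,"gripper":-1},{"wx":0,"wy":0,"wz":0,"tx":2,"ty":0,"tz":20,"gripper":-1}]' 40 >/dev/null; python3 f.py
for i in 1 2 3; do python3 -m creep '[{"wx":0,"wy":0,"wz":0,"tx":0,"ty":0,"tz":0.3,"gripper":-1},{"wx":0,"wy":0,"wz":0,"tx":0,"ty":0,"tz":0.6,"gripper":-1},{"wx":0,"wy":0,"wz":0,"tx":0,"ty":0,"tz":0.6,"gripper":-1}]' 40 >/dev/null; python3 f.py; done
```

```text
x -22.66 y -275.88 z 35.68 rot [-1.7996e+02  9.0000e-02  8.2000e+00] Fx 0.76 Fy -0.09 Fz -2.37 T [0.01 0.03 0.02] g 0.0181 t 20.27
x -21.79 y -276.01 z 36.26 rot [ 1.7999e+02 -1.0000e-02  8.1900e+00] Fx 0.62 Fy -0.18 Fz -1.47 T [ 0.04  0.04 -0.02] g 0.0175 t 20.52
x -21.87 y -276.04 z 35.66 rot [ 1.7999e+02 -1.0000e-02  8.1900e+00] Fx 0.37 Fy 0.10 Fz -3.14 T [ 0.04  0.02 -0.01] g 0.0180 t 20.77
x -21.91 y -276.07 z 35.24 rot [179.99   0.     8.19] Fx -0.72 Fy -0.19 Fz 0.39 T [ 0.06  0.23 -0.01] g 0.0177 t 21.02
```

Contact (Fz rose from −2.5 to +0.4). Release, then go up.

```bash

for i in 1 2 3; do python3 -m creep '[{"wx":0,"wy":0,"wz":0,"tx":0,"ty":0,"tz":0,"gripper":0.2},{"wx":0,"wy":0,"wz":0,"tx":0,"ty":0,"tz":0,"gripper":0.2},{"wx":0,"wy":0,"wz":0,"tx":0,"ty":0,"tz":0,"gripper":0.2},{"wx":0,"wy":0,"wz":0,"tx":0,"ty":0,"tz":0,"gripper":0.2},{"wx":0,"wy":0,"wz":0,"tx":0,"ty":0,"tz":0,"gripper":0.2}]' >/dev/null; python3 f.py; done
for i in 1 2; do python3 -m creep '[{"wx":0,"wy":0,"wz":0,"tx":0,"ty":0,"tz":-5,"gripper":0.2},{"wx":0,"wy":0,"wz":0,"tx":0,"ty":0,"tz":-20,"gripper":0.2},{"wx":0,"wy":0,"wz":0,"tx":0,"ty":0,"tz":-40,"gripper":0.2},{"wx":0,"wy":0,"wz":0,"tx":0,"ty":0,"tz":-60,"gripper":0.2},{"wx":0,"wy":0,"wz":0,"tx":0,"ty":0,"tz":-75,"gripper":0.2}]' >/dev/null; python3 f.py; done
python3 - <<'E'
from h import *
for c in ("top","scene"):
    p,W,H=cloud(c); h,s,v=H[...,0],H[...,1],H[...,2]
    P=W[box(W,(.615,.116),.035,.041,.052)&(h>12)&(h<30)&(s>100)]; Q=P[P[:,0]>.598]
    print("washer",len(P),rect(P),np.linalg.lstsq(np.c_[Q[:,:2]-Q[:,:2].mean(0),np.ones(len(Q))],Q[:,2],rcond=None)[0])
    P=W[box(W,(.578,-.157),.06,.05,.075)&((h<8)|(h>172))&(s>120)]; print("handle",rect(P) if len(P)>3 else 0,np.median(P[:,2]) if len(P) else 0)
cv2.imwrite("pics/end.png",cv2.resize(p[150:280,180:330],None,fx=4.5,fy=4.5,interpolation=cv2.INTER_CUBIC)[...,::-1])
E
```

```text
x -21.77 y -275.94 z 35.08 rot [ 1.7999e+02 -2.0000e-02  8.2000e+00] Fx 0.24 Fy 0.05 Fz 0.07 T [ 0.03 -0.02 -0.01] g 0.0431 t 21.43
x -21.95 y -275.99 z 34.95 rot [180.    0.    8.2] Fx -0.31 Fy -0.28 Fz 0.82 T [ 0.04 -0.05  0.01] g 0.0521 t 21.85
x -21.90 y -276.00 z 34.98 rot [179.99  -0.     8.2 ] Fx -0.21 Fy 0.69 Fz 0.70 T [-0.01 -0.04  0.03] g 0.0523 t 22.27
x -21.27 y -275.96 z 112.06 rot [ 1.7995e+02 -9.0000e-02  8.2000e+00] Fx 0.49 Fy -0.06 Fz 0.48 T [ 0.02 -0.05 -0.03] g 0.0521 t 22.68
x -21.79 y -275.94 z 186.11 rot [ 1.7998e+02 -3.0000e-02  8.2000e+00] Fx 0.77 Fy 0.86 Fz 1.02 T [-0.01  0.   -0.01] g 0.0521 t 23.10
washer 194 [612.9 115.4  49.8  46.8  85.7] [-0.01671573 -0.01132099  0.04626538]
handle 0 0
washer 70 [605.4 112.6  53.4  41.2 -60.5] [ 0.00643953 -0.00353321  0.04555236]
handle [ 578.5 -162.3   66.7   18.2   11.7] 0.0640098980971504
```

View pics/end.png

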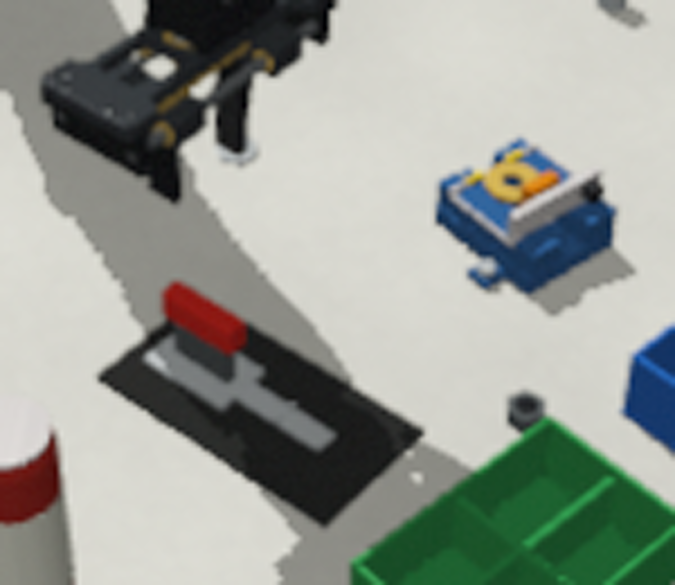

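```bash
python3 -c "
from cell import env
print(env.sign_off())"
```

```text
the job is handed in; nothing more can be done
None
```

The job is handed in at about 23 s: the washer lies flat on the rails between the catches and the stop, after a push of about 4.4 N, and the tool is back upright on its mat, released.

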